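Vent the mortar air meter and open its swing bolt

ROBOT

A 6-joint arm with a two-finger parallel gripper is mounted at the origin on a cart in front of the work surface, level with it; the furniture and walls round the work are solid. World frame = base frame: x ahead of the robot, y to its left, z up, the work surface at z = 0. Lengths are in m, angles in rad, forces in N, time in s.
With the tool pointing down it reaches from about 0.275 to 0.775 m from the base axis. Payload 14.6 kg.
Tool frame: the origin (TCP) lies at the very end of the fingers, on their centre line; the grasp point (between the pads) lies 19 mm behind it; z points along the fingers, y is the line along which they close (so a half turn about z gives the same grasp; the last joint's range is limited). The gripper opens to 85 mm and grips with 20 to 120 N. Pads are 22 mm wide; open, the fingers measure 114 mm over their backs; the gripper's body (76 mm by 85 mm) begins 54 mm behind the grasp point. The pads swing forward as they close: fully open they stand 13 mm farther back than shut.
Start: joints at [-1.41, 0.263, -0.048, 1.259, 0, 1.415], TCP at [0.163, -0.499, 0.231] pointing down, gripper open.
Joint ranges: [-2.65, 2.65], [-0.89, 1.7], [-1.18, 1.37], [-2.13, 2.11], [-1.35, 1.29], [-3.14, 3.14]. Speed limits (rad/s): [1.89, 1.89, 2.57, 2.79, 3.14, 3.14].

INTERFACE

Orientations are given as a 3x3 rotation matrix whose columns are the frame's x, y, z axes.
In Python, from plant import bot gives the robot as it stands. The module is installed in compiled form; this text tells all that it offers.
- The arm moves only by the tool play_rows, never from a script. Its argument "motion" is a list of rows, each an object with "rotation": the turn, a rotation vector about the world's x, y, z as a fraction of full scale, a list of three; "offset": the shift along the world's x, y, z as a fraction of full scale, a list of three; "hand": the closure, from 0 (fully open) to 1 (shut). In form: [{"rotation": [wx, wy, wz], "offset": [tx, ty, tz], "hand": hand}, ...]. A call has exactly 8 rows; each row is the pose to reach, as a shift and turn from the pose commanded when the call began, turning the shorter way round; what a row does not reach only later rows make up. Full scale, the value 1, is 10 cm for a shift and 2 pi rad for a turn. A row lasts 1/12 s, in which the tool goes at most 41.7 mm and 7.16 degrees, less where a joint would pass 70% of its speed; a pose out of reach is approached as far as the arm can. A call with a number of a shift or a turn outside -1 to 1 is refused whole. A call with a gripper value outside its range is refused whole. The fingers move at their own pace and stop on an object; "force" is the grip in N (left out, the last holds). Time passes only in rows, so rows that repeat a pose let the fingers close, or fill a call up. It gives the time, the measured TCP pose, the force, the opening and the grip force at its end, in the units of the state.
- bot.get_obs(): the state, without advancing time (a new reading comes with each control period).
- bot.camera(name): name is "scene" or "top"; returns a dict with "color" (400x640x3 uint8, red, green, blue), "K" (3x3 intrinsics, pixels), "R" (3x3) and "t" (3): a world point X has camera coordinates R X + t. Camera axes: x right, y down, z forward; pixel columns grow to the right and rows downward; lengths in m; the calibration is good to about 2 mm. A picture is of the moment at which its call begins. There is no depth.
- bot.close_job(): hands the job in; it is judged then, once.
The state is a dict: "clock": time; "q": joint angles; "joint_vel": joint speeds; "joint_efforts": joint torques, N m; "position": TCP position; "tcp_rot": TCP orientation; "force": force on the tool from outside, world axes, zero at the start; "ft_torque": the same for the moment, N m; "opening": finger opening in m; "finger_force": force on a finger pad.
Only numpy, scipy, OpenCV 4.12 (cv2) and the standard library are available. Lean on these libraries where they do the work, as an engineer would, in place of code of your own. Each camera call takes 0.05 s, during which the arm holds its last target. There are 200 camera calls.

TASK

The air-content test is over and the cover of the mortar air meter has to be freed. With a fingertip press the red vent button on the cover right down to let out the pressure; then roll a fingertip along the knurled rim of the nut to loosen it two full turns (counter-clockwise from above, at most two and a half so that it stays on its thread), and push the loosened swing bolt outward, away from the cover, so that it tips out of its slot and drops clear. Only touch lightly: do not pinch the nut, lift nothing, do not lean on the dial gauge, and leave the wash bottle, jug and mallet where they are.

Things in the scene. Friction and masses are not known exactly. Their poses are not given: they have to be found in the camera images.
- air_meter: air meter, fixed to the bench: grey aluminium pot, blue cover, flange 154 mm across, cover top 134 mm above the bench. Origin: centre of its underside, z up. The swing bolt stands on its -x side (88 mm from the axis), the cover's hinge on +x, the vent on +y (54 mm from the axis), a small closed petcock (top 152 mm high) at x = 20, y = -50 mm
- dial_gauge: round pressure gauge lying face up on the middle of the cover, 52 mm across, its face 165 mm above the bench; do not lean on it. Origin under its centre, 150 mm above the bench
- vent_top (a point): middle of the top of the red vent button (17 mm across, on a brass valve body 25 mm across), 171 mm above the bench when up; it moves straight down
- vent (a joint): how far the vent button is pressed in (m): 0 up, 0.005 right down; a spring needs 2 N to start and 6 N to hold it right down; it comes back up by itself
- knurled_nut: round steel nut on the swing bolt: knurled rim 36 mm across, red paint dot on top. Origin on the bolt's axis at the foot of its seat collar (26 mm across, 4 mm tall), level with the top of the blue lug, 134 mm above the bench when tight; z along the bolt. The rim spans 4 to 22 mm above the origin. The bolt's thread ends 170 mm above the bench. The lug's lip is 4 mm high
- nut_mid (a point): point on the nut's axis at the middle height of the knurled rim, 147 mm above the bench when tight. From it the cover and gauge lie toward the meter's +x (gap between rim and gauge 44 mm); the other side, away from the cover, is open space round the rim
- nut_turn (a joint): how far the nut is unscrewed (rad): 0 tight (every start), grows counter-clockwise seen from above; 2.5 mm of rise per turn. Friction 0.035 N m: about 2 N along the rim turns it, and it stays where it is left. At 0 its collar sits behind the lug's lip and holds the bolt in the slot; from about 1.6 turns on it passes over the lip
- swing_bolt (a joint): angle of the swing bolt (rad): 0 upright in the slot (cannot lean further in), grows as it tips away from the cover (to the meter's -x), 1.75 is its stop, just below level. Pivot 62 mm above the bench, 88 mm from the meter's axis. Leaning out more than about 0.25 rad it drops by its own weight; fallen, it reaches 195 mm from the meter's axis
- wash_bottle: white squeeze wash bottle with red spout, 98 x 67 x 181 mm, standing; origin under it, body centre 16 mm along its x
- steel_jug: steel measuring jug with wire handle, 85 x 119 x 98 mm, standing; origin under it
- rubber_mallet: rubber mallet lying flat, 263 x 90 x 55 mm, head on its -x side; origin on the bench under its middle

How it is judged:
On the way, in this order (a step that is already met when the one before it is completed fails the run):
1. the vent button is pressed right down (value of joint vent above 0.004 m), for 0.1 s.
2. the nut is loosened two full turns while the bolt still stands in its slot (value of joint nut_turn above 12 rad and value of joint swing_bolt below 0.3 rad), for 0.1 s.
3. the swing bolt has dropped clear of the cover (value of joint swing_bolt above 1.4 rad), for 0.2 s.
At the end, for the whole second after the job is handed in: the swing bolt lies out at its stop (more than 1.4 rad), at rest; the nut is unscrewed two full turns (more than 12.0 and less than 16.3 rad); the vent button is up again (less than 1 mm in) (value of joint swing_bolt above 1.4 rad and value of joint nut_turn between 12 and 16.3 rad and value of joint vent below 0.001 m and angular speed of knurled_nut below 0.2 rad/s); the robot touches nothing.
It fails at once if the nut is unscrewed well past two and a half turns (value of joint nut_turn above 16.6 rad).
It fails at once if the fingers load the nut with more than 35 N, as a pinch does (contact force between the fingers and knurled_nut above 35 N).
It fails at once if the robot leans on the dial gauge with more than 5 N (contact force between the arm and dial_gauge above 5 N).
It fails at once if the wash bottle, the jug or the mallet is moved more than 2 cm (distance of any of wash_bottle, steel_jug, rubber_mallet from where it was at the start of the episode above 0.02 m).
It also fails if it takes over 72 s, if anything falls off the work surface, if the arm or the gripper's body presses on something with over 40 N, if the wrist force passes 120 N, or if a joint passes its speed limit or range.

## Working session

There is one attempt and no reset: what is moved stays moved. The work goes in short steps, Python scripts to look and compute and a tool call to move; the robot and the scene stay as the last step left them, time stands still between calls to the robot, and variables do not carry over. Pictures are saved under pics/ and viewed, at most 13 in all, crops included, and the job is handed in when it is done.

Besides the shell and the picture viewer there is one more tool, called after ">>>" as name(argument=value, ...), one argument or row to a line, values as JSON. play_rows: Moves the arm, as the interface text tells. Its arguments: {"type":"object","properties":{"motion":{"type":"array"},"force":{"type":"number"}},"required":["motion"]}

```bash
mkdir -p pics; python3 - <<'E'
from plant import bot
import cv2
for n in("scene","top"):
    c=bot.camera(n);cv2.imwrite(f"pics/{n}0.png",c["color"][:,:,::-1]);print(n,c["K"].tolist(),c["R"].round(4).tolist(),c["t"].round(4).tolist())
o=bot.get_obs();print(o)
E
```

```text
scene [[474.1190306651554, 0.0, 326.5170954773145], [0.0, 474.1190306651554, 211.65449590444373], [0.0, 0.0, 1.0]] [[-0.4546, -0.8906, -0.0166], [-0.6591, 0.3488, -0.6663], [0.5992, -0.2919, -0.7455]] [0.1499, 0.4432, 1.2664]
top [[507.0932672566015, 0.0, 320.65074076290006], [0.0, 507.0932672566015, 201.10323808120924], [0.0, 0.0, 1.0]] [[-0.0295, -0.9995, 0.0111], [-0.9966, 0.0286, -0.0771], [0.0768, -0.0134, -0.997]] [-0.098, 0.5015, 1.6621]
{'clock': 0.1, 'q': array([-1.41029837e+00,  2.63445957e-01, -4.88528563e-02,  1.25939562e+00,
        2.20634484e-05,  1.41553759e+00]), 'joint_vel': array([ 3.26992338e-04, -9.80228311e-04,  3.54110024e-03,  5.95561382e-04,
        7.20624631e-05,  9.97536700e-04]), 'joint_efforts': array([ 2.76532628e-03, -6.38575888e+01,  3.85064793e+01,  9.95063048e-03,
       -2.00059440e-04, -1.21283225e-05]), 'position': array([ 0.16301467, -0.49880097,  0.23089585]), 'tcp_rot': array([[ 9.50561684e-01,  3.10535779e-01, -1.21746489e-04],
       [ 3.10535761e-01, -9.50561281e-01,  8.90090882e-04],
       [ 1.60677567e-04, -8.83892926e-04, -9.99999596e-01]]), 'force': array([ 0.40173314,  0.25244141, -0.24326871]), 'ft_torque': array([ 0.05299588, -0.00198418,  0.00323685]), 'finger_force': 0.0, 'opening': 0.08558677853245257}
```

View pics/scene0.png

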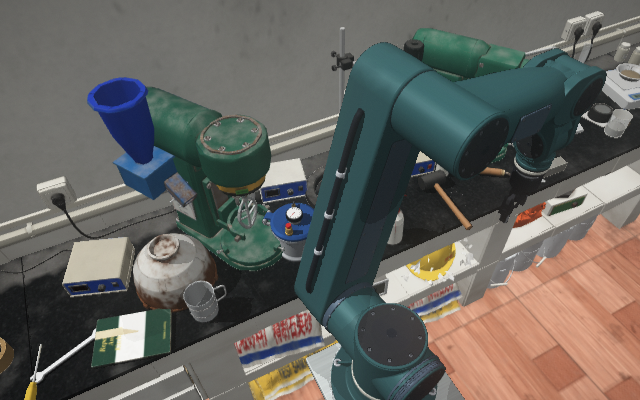

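View pics/top0.png

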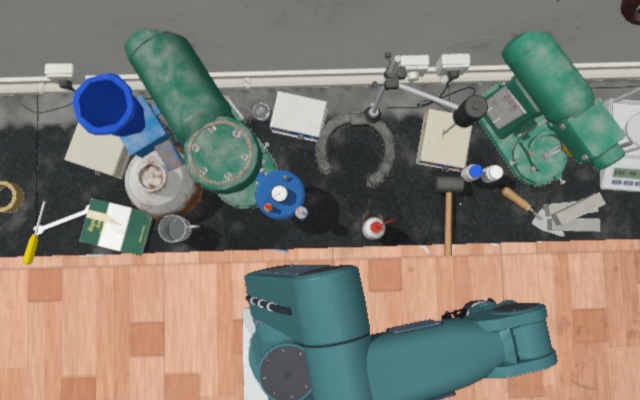

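The scene view shows the meter near (292,225), partly beside the arm. In the top view the cover is at (280,195), the gauge at (279,194), the red vent at (268,208) and the nut at about (302,213). The mixer stands behind and to the left.

```bash
cat > h.py <<'E'
from plant import bot
import cv2,numpy as np
def ray(c,u,v,z):
    d=c["R"].T@np.linalg.inv(c["K"])@[u,v,1]; o=-c["R"].T@c["t"]
    return o+d*(z-o[2])/d[2]
def proj(c,X):
    p=c["K"]@(c["R"]@np.array(X,float)+c["t"]);return p[:2]/p[2]
def crop(c,u,v,w,h,s,f):
    cv2.imwrite(f,cv2.resize(c["color"][v:v+h,u:u+w,::-1],None,fx=s,fy=s,interpolation=cv2.INTER_CUBIC))
def blobs(c,m,roi):
    u,v,w,h=roi;k=np.zeros(m.shape,np.uint8);k[v:v+h,u:u+w]=m[v:v+h,u:u+w]
    n,_,st,ce=cv2.connectedComponentsWithStats(k)
    return [(int(st[i,4]),ce[i].round(2).tolist(),st[i,:4].tolist()) for i in range(1,n) if st[i,4]>3]
E
python3 - <<'E'
from h import *
t=bot.camera("top");s=bot.camera("scene")
a=cv2.resize(t["color"][165:230,245:325],None,fx=7,fy=7,interpolation=cv2.INTER_CUBIC)
cv2.imwrite("pics/t1.png",a[:,:,::-1]); crop(s,250,190,80,80,7,"pics/s1.png")
for n,c,roi in(("top",t,(245,165,80,65)),("scene",s,(250,190,80,80))):
    h=cv2.cvtColor(c["color"],cv2.COLOR_RGB2HSV)
    red=((h[...,0]<10)|(h[...,0]>170))&(h[...,1]>140)&(h[...,2]>80)
    wh=(h[...,1]<40)&(h[...,2]>190)
    bl=(abs(h[...,0].astype(int)-110)<12)&(h[...,1]>150)
    for k,m in(("red",red),("white",wh),("blue",bl)):print(n,k,blobs(c,m.astype(np.uint8),roi))
E
```

```text
top red [(22, [267.09, 206.09], [265, 204, 5, 5])]
top white [(176, [278.94, 192.95], [272, 186, 15, 15])]
top blue [(1546, [279.63, 193.33], [256, 170, 49, 49]), (4, [302.25, 219.75], [301, 219, 3, 2])]
scene red [(26, [288.0, 225.5], [286, 223, 5, 6])]
scene white [(4, [251.0, 209.5], [250, 208, 3, 4]), (108, [293.48, 212.45], [287, 208, 14, 10]), (6, [325.0, 213.83], [324, 212, 3, 4]), (7, [315.0, 250.86], [314, 250, 4, 3])]
scene blue [(66, [282.3, 194.05], [274, 190, 14, 9]), (46, [298.02, 192.28], [293, 190, 12, 6]), (25, [266.44, 198.48], [263, 196, 9, 5]), (692, [284.87, 224.35], [264, 203, 46, 38]), (116, [305.91, 208.66], [295, 203, 19, 14])]
```

View pics/t1.png

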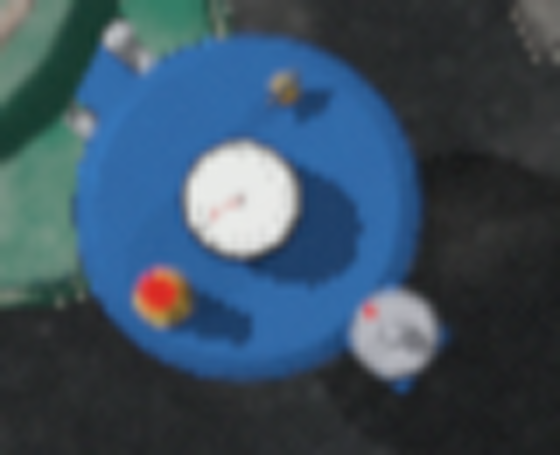

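View pics/s1.png

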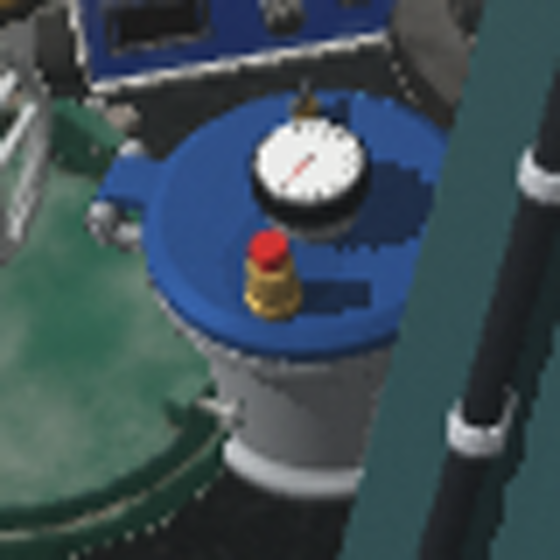

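The top crop shows the vent at (267.1,206.1), the gauge centre at (279,193), the nut centre at about (301,212), the petcock at about (285,177) and the hinge at upper left. The scene crop shows the vent at (288,225.5), with the nut hidden behind the arm.

```bash
python3 - <<'E'
from h import *
t=bot.camera("top");s=bot.camera("scene")
g=ray(t,278.94,192.95,.165);v=ray(t,267.09,206.09,.171);n=ray(t,301.0,212.1,.156)
print("gauge",g,"vent",v,"nut",n,"cover",ray(t,279.63,193.33,.134))
print("scene vent",ray(s,288,225.5,.169),"gauge",ray(s,293.5,212.45,.165))
print("petcock",ray(t,285.2,177.2,.152))
print(np.linalg.norm((n-g)[:2]),np.linalg.norm((v-g)[:2]))
d=(g-n)[:2];print("yaw from nut",np.degrees(np.arctan2(d[1],d[0])));d=(v-g)[:2];print("yaw from vent",np.degrees(np.arctan2(d[1],d[0]))-90)
print("mixer head", ray(t,222,153,.35),ray(t,258,150,.35),ray(t,258,150,.0), "jug",ray(t,175,230,.09),"bottle",ray(t,374,228,.1))
print(t["R"].T@-t["t"])
E
```

```text
gauge [0.51570902 0.01504963 0.165     ] vent [0.47641407 0.05121015 0.171     ] nut [ 0.45618513 -0.04998251  0.156     ] cover [0.51743012 0.01507372 0.134     ]
scene vent [0.46819007 0.05433027 0.169     ] gauge [0.51118819 0.01724955 0.165     ]
petcock [ 0.56486162 -0.00434207  0.152     ]
0.08816049363080192 0.053401083999160125
yaw from nut 47.532148997891404
yaw from vent 47.37871126522555
mixer head [0.60978281 0.15214389 0.35      ] [0.61525022 0.0557429  0.35      ] [0.6791486  0.09363897 0.        ] jug [0.414879   0.35036378 0.09      ] bottle [ 0.40257197 -0.2769104   0.1       ]
[ 0.36937092 -0.09008015  1.69679076]
```

```bash
python3 - <<'E'
from h import *
t=bot.camera("top");s=bot.camera("scene")
P=[c["K"]@np.c_[c["R"],c["t"]] for c in(t,s)]
for n,a,b in(("mixerhead",(222,153),(234,137)),("vent",(267.09,206.09),(288,225.5)),("gauge",(278.94,192.95),(293.5,212.45))):
    X=cv2.triangulatePoints(P[0],P[1],np.array(a,float),np.array(b,float))[:,0];X=X[:3]/X[3];print(n,X)
    if n=="mixerhead": print(ray(t,258,165,X[2]),ray(t,222,190,X[2]))
E
```

```text
mixerhead [0.5921702  0.13362963 0.4451863 ]
[0.56018391 0.04619163 0.4451863 ] [0.50028307 0.1363727  0.4451863 ]
vent [0.47706762 0.05192153 0.1583975 ]
gauge [0.51626816 0.01543482 0.15900758]
```

>>> play_rows(
  motion=[
    {"rotation":[0,0,0],"offset":[0.1,0.2,0.2],"hand":1},
    {"rotation":[0,0,0],"offset":[0.2,0.4,0.4],"hand":1},
    {"rotation":[0,0,0.015],"offset":[0.3,0.5,0.6],"hand":1},
    {"rotation":[0,0,0.03],"offset":[0.4,0.6,0.6],"hand":1},
    {"rotation":[0,0,0.045],"offset":[0.5,0.7,0.6],"hand":1},
    {"rotation":[0,0,0.06],"offset":[0.5,0.8,0.6],"hand":1},
    {"rotation":[0,0,0.075],"offset":[0.5,0.9,0.6],"hand":1},
    {"rotation":[0,0,0.0814],"offset":[0.5,1.0,0.6],"hand":1},
  ],
)

```text
clock: 1.07
position: [0.2132, -0.3985, 0.2913]
tcp_rot: [[0.673, 0.74, -0.0], [0.74, -0.673, -0.0], [-0.0, -0.0, -1.0]]
force: [-0.1, -0.4, -0.5]
opening: 0.0003
finger_force: 0.0
```

>>> play_rows(
  motion=[
    {"rotation":[0,0,0],"offset":[0.15,0.2,0],"hand":1},
    {"rotation":[0.01,-0.0092,0],"offset":[0.3,0.4,0],"hand":1},
    {"rotation":[0.02,-0.0184,0],"offset":[0.4,0.6,0],"hand":1},
    {"rotation":[0.03,-0.0276,0],"offset":[0.5,0.8,0],"hand":1},
    {"rotation":[0.04,-0.0367,0],"offset":[0.6,1,0],"hand":1},
    {"rotation":[0.051,-0.047,0],"offset":[0.6,1,0],"hand":1},
    {"rotation":[0.051,-0.047,0],"offset":[0.6,1,0],"hand":1},
    {"rotation":[0.051,-0.047,0],"offset":[0.6,1,0],"hand":1},
  ],
)

```text
clock: 1.73
position: [0.2725, -0.2998, 0.2908]
tcp_rot: [[0.616, 0.735, 0.285], [0.666, -0.678, 0.31], [0.421, -0.001, -0.907]]
force: [0.0, -0.3, -0.1]
opening: -0.0002
finger_force: 0.0
```

>>> play_rows(
  motion=[
    {"rotation":[0,0,0],"offset":[0.15,0.2,0],"hand":1},
    {"rotation":[0,0,0],"offset":[0.3,0.4,0],"hand":1},
    {"rotation":[0,0,0],"offset":[0.4,0.6,0],"hand":1},
    {"rotation":[0,0,0],"offset":[0.5,0.8,0],"hand":1},
    {"rotation":[0,0,0],"offset":[0.6,1,0],"hand":1},
    {"rotation":[0,0,0],"offset":[0.6,1,0],"hand":1},
    {"rotation":[0,0,0],"offset":[0.6,1,0],"hand":1},
    {"rotation":[0,0,0],"offset":[0.6,1,0],"hand":1},
  ],
)

```text
clock: 2.4
position: [0.3331, -0.1994, 0.2915]
tcp_rot: [[0.613, 0.736, 0.285], [0.669, -0.677, 0.309], [0.42, 0.002, -0.907]]
force: [-0.2, -0.6, 0.6]
opening: 0.0
finger_force: 0.0
```

>>> play_rows(
  motion=[
    {"rotation":[0,0,0],"offset":[0.15,0.2,0],"hand":1},
    {"rotation":[0,0,0],"offset":[0.3,0.4,0],"hand":1},
    {"rotation":[0,0,0],"offset":[0.4,0.6,0],"hand":1},
    {"rotation":[0,0,0],"offset":[0.5,0.8,0],"hand":1},
    {"rotation":[0,0,0],"offset":[0.6,1,0],"hand":1},
    {"rotation":[0,0,0],"offset":[0.6,1,0],"hand":1},
    {"rotation":[0,0,0],"offset":[0.6,1,0],"hand":1},
    {"rotation":[0,0,0],"offset":[0.6,1,0],"hand":1},
  ],
)

```text
clock: 3.07
position: [0.393, -0.0999, 0.2912]
tcp_rot: [[0.614, 0.736, 0.286], [0.667, -0.677, 0.31], [0.421, 0.001, -0.907]]
force: [0.0, 0.6, -0.6]
opening: -0.0003
finger_force: 0.0
```

```bash
python3 - <<'E'
from h import *
o=bot.get_obs();print(o["q"].round(3),o["position"].round(4),o["force"])
s=bot.camera("scene");crop(s,180,60,200,200,3,"pics/s2.png")
E
```

```text
[-0.769 -0.023 -0.298  1.307  0.435  1.543] [ 0.393  -0.0999  0.2912] [ 0.01883549  0.58804082 -0.57117243]
```

View pics/s2.png

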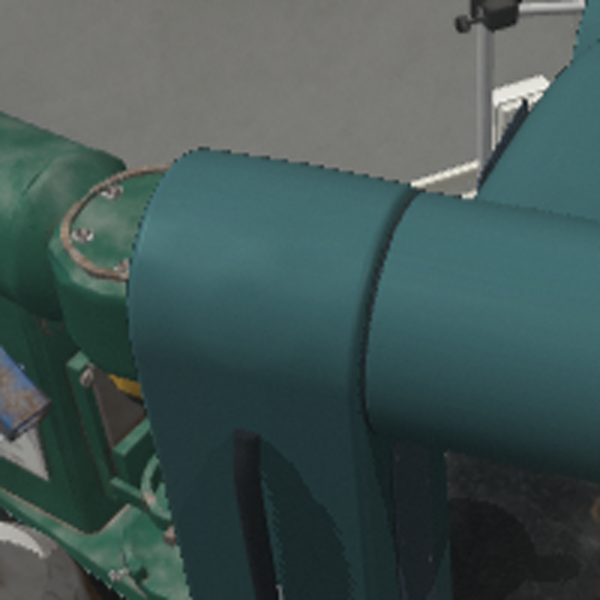

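The scene view is blocked by the arm, so I'll use the top view.

```bash
python3 - <<'E'
from h import *
t=bot.camera("top");crop(t,150,80,266,200,3,"pics/t2.png")
E
```

```text
(no output)
```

View pics/t2.png

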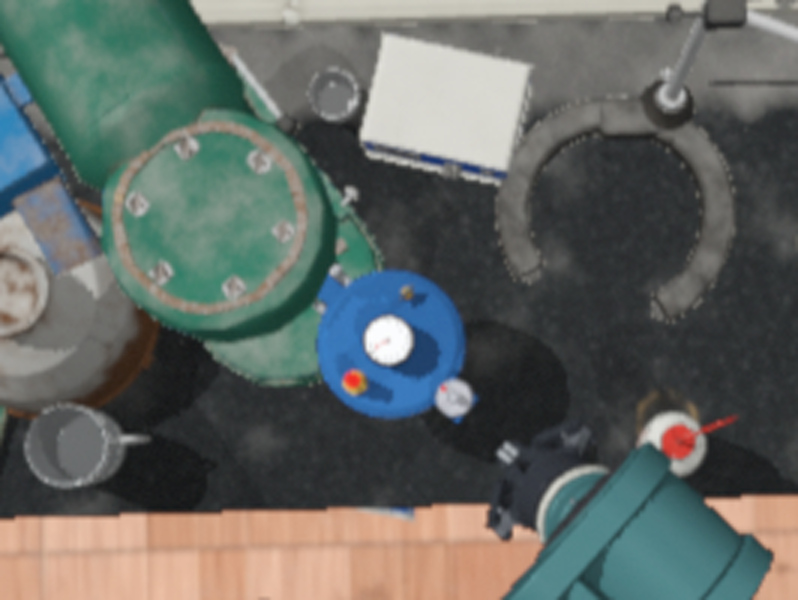

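The top view shows the gripper approaching from the lower right at about (540,480), with clear space to the meter and the mixer.

>>> play_rows(
  motion=[
    {"rotation":[0,0,0],"offset":[0.1,0.2,0],"hand":1},
    {"rotation":[0,0,0],"offset":[0.2,0.4,0],"hand":1},
    {"rotation":[0,0,0],"offset":[0.3,0.6,0],"hand":1},
    {"rotation":[0,0,0],"offset":[0.45,0.8,0],"hand":1},
    {"rotation":[0,0,0],"offset":[0.6,1,0],"hand":1},
    {"rotation":[0,0,0],"offset":[0.6,1,0],"hand":1},
    {"rotation":[0,0,0],"offset":[0.6,1,0],"hand":1},
    {"rotation":[0,0,0],"offset":[0.6,1,0],"hand":1},
  ],
)

```text
clock: 3.83
position: [0.4529, 0.0002, 0.2911]
tcp_rot: [[0.614, 0.736, 0.286], [0.667, -0.677, 0.31], [0.422, 0.0, -0.907]]
force: [-0.3, 0.1, 0.4]
opening: 0.0002
finger_force: 0.0
```

>>> play_rows(
  motion=[
    {"rotation":[0,0,0],"offset":[0.1,0.2,0],"hand":1},
    {"rotation":[0,0,0],"offset":[0.2,0.4,0],"hand":1},
    {"rotation":[0,0,0],"offset":[0.27,0.564,0],"hand":1},
    {"rotation":[0,0,0],"offset":[0.27,0.564,-0.3],"hand":1},
    {"rotation":[0,0,0],"offset":[0.27,0.564,-0.6],"hand":1},
    {"rotation":[0,0,0],"offset":[0.27,0.564,-0.9],"hand":1},
    {"rotation":[0,0,0],"offset":[0.27,0.564,-0.95],"hand":1},
    {"rotation":[0,0,0],"offset":[0.27,0.564,-0.95],"hand":1},
  ],
)

```text
clock: 4.5
position: [0.4791, 0.0565, 0.1952]
tcp_rot: [[0.616, 0.735, 0.284], [0.666, -0.678, 0.311], [0.421, -0.002, -0.907]]
force: [-0.1, 0.2, 0.4]
opening: -0.0
finger_force: 0.0
```

```bash
python3 - <<'E'
from h import *
t=bot.camera("top");crop(t,235,155,100,75,7,"pics/t3.png")
E
```

```text
(no output)
```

View pics/t3.png

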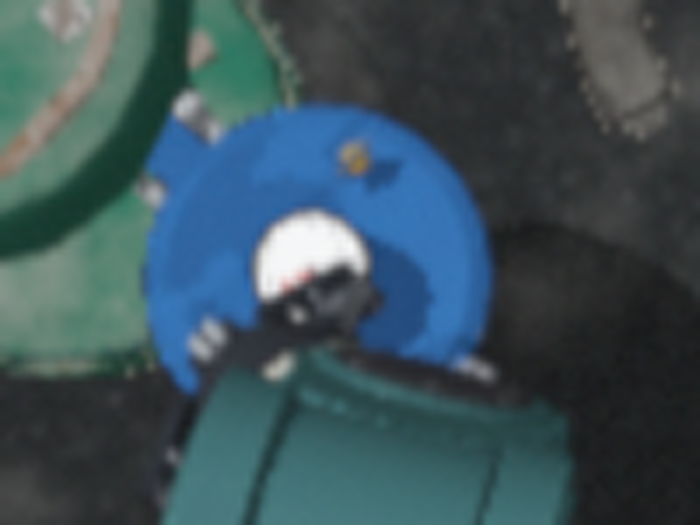

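The hand is over the vent, which it hides. The gauge's lower edge is overlapped only by the higher gripper body. Pressing down gradually.

>>> play_rows(
  motion=[
    {"rotation":[0,0,0],"offset":[0,0,-0.1],"hand":1},
    {"rotation":[0,0,0],"offset":[0,0,-0.18],"hand":1},
    {"rotation":[0,0,0],"offset":[0,0,-0.19],"hand":1},
    {"rotation":[0,0,0],"offset":[0,0,-0.2],"hand":1},
    {"rotation":[0,0,0],"offset":[0,0,-0.21],"hand":1},
    {"rotation":[0,0,0],"offset":[0,0,-0.22],"hand":1},
    {"rotation":[0,0,0],"offset":[0,0,-0.22],"hand":1},
    {"rotation":[0,0,0],"offset":[0,0,-0.22],"hand":1},
  ],
)

```text
clock: 5.22
position: [0.4801, 0.0573, 0.1745]
tcp_rot: [[0.613, 0.736, 0.286], [0.667, -0.677, 0.31], [0.422, 0.001, -0.906]]
force: [-0.2, -0.2, -1.0]
opening: 0.0002
finger_force: 0.0
```

>>> play_rows(
  motion=[
    {"rotation":[0,0,0],"offset":[0,0,-0.005],"hand":1},
    {"rotation":[0,0,0],"offset":[0,0,-0.01],"hand":1},
    {"rotation":[0,0,0],"offset":[0,0,-0.015],"hand":1},
    {"rotation":[0,0,0],"offset":[0,0,-0.02],"hand":1},
    {"rotation":[0,0,0],"offset":[0,0,-0.02],"hand":1},
    {"rotation":[0,0,0],"offset":[0,0,-0.02],"hand":1},
    {"rotation":[0,0,0],"offset":[0,0,-0.02],"hand":1},
    {"rotation":[0,0,0],"offset":[0,0,-0.02],"hand":1},
  ],
)

```text
clock: 5.88
position: [0.4801, 0.0574, 0.1724]
tcp_rot: [[0.613, 0.736, 0.286], [0.667, -0.677, 0.31], [0.422, 0.001, -0.906]]
force: [-0.2, -0.7, 2.2]
opening: -0.0002
finger_force: 1.6
```

>>> play_rows(
  motion=[
    {"rotation":[0,0,0],"offset":[0,0,-0.01],"hand":1},
    {"rotation":[0,0,0],"offset":[0,0,-0.02],"hand":1},
    {"rotation":[0,0,0],"offset":[0,0,-0.03],"hand":1},
    {"rotation":[0,0,0],"offset":[0,0,-0.03],"hand":1},
    {"rotation":[0,0,0],"offset":[0,0,-0.03],"hand":1},
    {"rotation":[0,0,0],"offset":[0,0,-0.03],"hand":1},
    {"rotation":[0,0,0],"offset":[0,0,-0.03],"hand":1},
    {"rotation":[0,0,0],"offset":[0,0,-0.03],"hand":1},
  ],
)

```text
clock: 6.55
position: [0.4802, 0.0574, 0.1694]
tcp_rot: [[0.613, 0.736, 0.286], [0.667, -0.677, 0.31], [0.422, 0.001, -0.906]]
force: [-1.0, -0.2, 5.7]
opening: -0.0001
finger_force: 2.8
```

>>> play_rows(
  motion=[
    {"rotation":[0,0,0],"offset":[0,0,-0.005],"hand":1},
    {"rotation":[0,0,0],"offset":[0,0,-0.01],"hand":1},
    {"rotation":[0,0,0],"offset":[0,0,-0.015],"hand":1},
    {"rotation":[0,0,0],"offset":[0,0,-0.015],"hand":1},
    {"rotation":[0,0,0],"offset":[0,0,-0.015],"hand":1},
    {"rotation":[0,0,0],"offset":[0,0,-0.015],"hand":1},
    {"rotation":[0,0,0],"offset":[0,0,-0.015],"hand":1},
    {"rotation":[0,0,0],"offset":[0,0,-0.015],"hand":1},
  ],
)

```text
clock: 7.22
position: [0.4804, 0.0574, 0.1686]
tcp_rot: [[0.613, 0.736, 0.287], [0.667, -0.677, 0.311], [0.423, 0.001, -0.906]]
force: [-6.2, -1.1, 19.7]
opening: -0.0001
finger_force: 9.6
```

>>> play_rows(
  motion=[
    {"rotation":[0,0,0],"offset":[0,0,0.2],"hand":1},
    {"rotation":[0,0,0],"offset":[0,0,0.5],"hand":1},
    {"rotation":[0,0,0],"offset":[0,0,0.8],"hand":1},
    {"rotation":[0,0,0],"offset":[-0.1,-0.25,0.8],"hand":1},
    {"rotation":[0,0,0],"offset":[-0.2,-0.5,0.8],"hand":1},
    {"rotation":[0,0,0],"offset":[-0.3,-0.75,0.8],"hand":1},
    {"rotation":[0,0,0],"offset":[-0.5,-1,0.8],"hand":1},
    {"rotation":[0,0,0],"offset":[-0.6,-1,0.8],"hand":1},
  ],
)

```text
clock: 7.88
position: [0.4189, -0.0455, 0.2471]
tcp_rot: [[0.616, 0.734, 0.285], [0.666, -0.679, 0.31], [0.421, -0.001, -0.907]]
force: [-0.4, -1.0, -1.2]
opening: -0.0002
finger_force: 0.0
```

>>> play_rows(
  motion=[
    {"rotation":[-0.01,0.0092,0],"offset":[0,-0.2,0],"hand":1},
    {"rotation":[-0.02,0.0184,0],"offset":[0,-0.36,0],"hand":1},
    {"rotation":[-0.03,0.0276,0],"offset":[0,-0.36,-0.1],"hand":1},
    {"rotation":[-0.04,0.0367,0],"offset":[0,-0.36,-0.3],"hand":1},
    {"rotation":[-0.051,0.047,0],"offset":[0,-0.36,-0.5],"hand":1},
    {"rotation":[-0.051,0.047,0],"offset":[0,-0.36,-0.7],"hand":1},
    {"rotation":[-0.051,0.047,0],"offset":[0,-0.36,-0.7],"hand":1},
    {"rotation":[-0.051,0.047,0],"offset":[0,-0.36,-0.7],"hand":1},
  ],
)

```text
clock: 8.55
position: [0.4194, -0.078, 0.1774]
tcp_rot: [[0.676, 0.737, -0.002], [0.737, -0.676, 0.001], [-0.0, -0.002, -1.0]]
force: [-0.1, 0.0, 0.8]
opening: 0.0
finger_force: 0.0
```

```bash
python3 - <<'E'
from h import *
o=bot.get_obs();print(o["q"].round(3),o["position"].round(4),o["tcp_rot"].round(4).tolist())
t=bot.camera("top");crop(t,235,155,100,75,8,"pics/t4.png")
E
```

```text
[-3.760e-01  1.230e-01 -3.820e-01  1.068e+00  1.000e-03  1.938e+00] [ 0.4194 -0.078   0.1774] [[0.6764, 0.7365, -0.0017], [0.7365, -0.6764, 0.0012], [-0.0003, -0.0021, -1.0]]
```

View pics/t4.png

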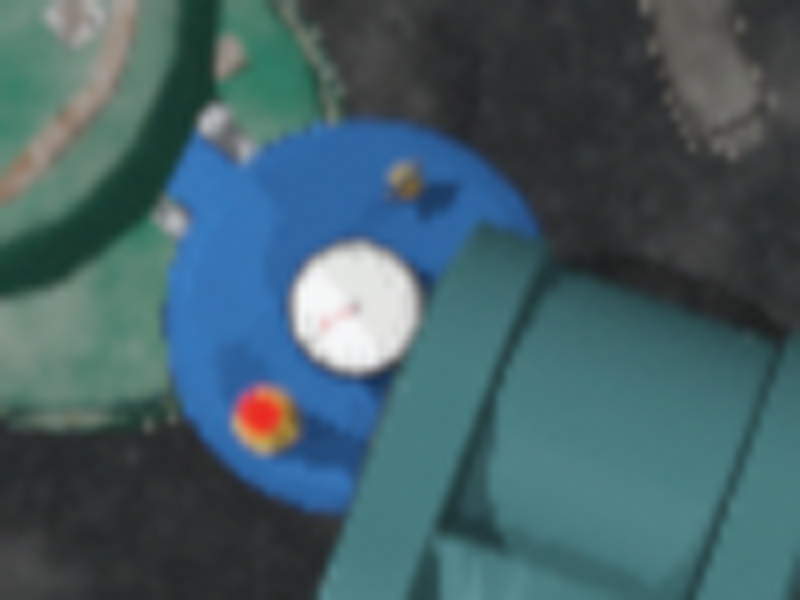

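The top view shows the vent back up at (262,413). The wrist hides the nut, so I'll find it by touch.

>>> play_rows(
  motion=[
    {"rotation":[0,0,0],"offset":[0,0,-0.1],"hand":1},
    {"rotation":[0,0,0],"offset":[0,0,-0.25],"hand":1},
    {"rotation":[0,0,0],"offset":[0,0,-0.354],"hand":1},
    {"rotation":[0,0,0],"offset":[0.02,0.04,-0.354],"hand":1},
    {"rotation":[0,0,0],"offset":[0.04,0.09,-0.354],"hand":1},
    {"rotation":[0,0,0],"offset":[0.05,0.12,-0.354],"hand":1},
    {"rotation":[0,0,0],"offset":[0.05,0.12,-0.354],"hand":1},
    {"rotation":[0,0,0],"offset":[0.05,0.12,-0.354],"hand":1},
  ],
)

```text
clock: 9.27
position: [0.4255, -0.0665, 0.1431]
tcp_rot: [[0.677, 0.736, 0.001], [0.736, -0.677, -0.0], [0.001, 0.001, -1.0]]
force: [-0.0, 0.1, 0.1]
opening: -0.0
finger_force: 0.0
```

>>> play_rows(
  motion=[
    {"rotation":[0,0,0],"offset":[0.007,0.007,0],"hand":1},
    {"rotation":[0,0,0],"offset":[0.014,0.015,0],"hand":1},
    {"rotation":[0,0,0],"offset":[0.014,0.015,0],"hand":1},
    {"rotation":[0,0,0],"offset":[0.014,0.015,0],"hand":1},
    {"rotation":[0,0,0],"offset":[0.014,0.015,0],"hand":1},
    {"rotation":[0,0,0],"offset":[0.014,0.015,0],"hand":1},
    {"rotation":[0,0,0],"offset":[0.014,0.015,0],"hand":1},
    {"rotation":[0,0,0],"offset":[0.014,0.015,0],"hand":1},
  ],
)

```text
clock: 9.93
position: [0.4264, -0.0652, 0.1424]
tcp_rot: [[0.677, 0.736, -0.0], [0.736, -0.677, -0.0], [-0.0, -0.0, -1.0]]
force: [0.5, -0.5, 0.3]
opening: 0.0004
finger_force: 0.0
```

>>> play_rows(
  motion=[
    {"rotation":[0,0,0],"offset":[0.003,0.004,0],"hand":1},
    {"rotation":[0,0,0],"offset":[0.007,0.007,0],"hand":1},
    {"rotation":[0,0,0],"offset":[0.007,0.007,0],"hand":1},
    {"rotation":[0,0,0],"offset":[0.007,0.007,0],"hand":1},
    {"rotation":[0,0,0],"offset":[0.007,0.007,0],"hand":1},
    {"rotation":[0,0,0],"offset":[0.007,0.007,0],"hand":1},
    {"rotation":[0,0,0],"offset":[0.007,0.007,0],"hand":1},
    {"rotation":[0,0,0],"offset":[0.007,0.007,0],"hand":1},
  ],
)

```text
clock: 10.6
position: [0.4271, -0.0644, 0.1424]
tcp_rot: [[0.677, 0.736, -0.0], [0.736, -0.677, 0.0], [-0.0, -0.0, -1.0]]
force: [0.1, 0.4, -0.5]
opening: -0.0
finger_force: 0.0
```

>>> play_rows(
  motion=[
    {"rotation":[0,0,0],"offset":[0.003,0.004,0],"hand":1},
    {"rotation":[0,0,0],"offset":[0.007,0.007,0],"hand":1},
    {"rotation":[0,0,0],"offset":[0.007,0.007,0],"hand":1},
    {"rotation":[0,0,0],"offset":[0.007,0.007,0],"hand":1},
    {"rotation":[0,0,0],"offset":[0.007,0.007,0],"hand":1},
    {"rotation":[0,0,0],"offset":[0.007,0.007,0],"hand":1},
    {"rotation":[0,0,0],"offset":[0.007,0.007,0],"hand":1},
    {"rotation":[0,0,0],"offset":[0.007,0.007,0],"hand":1},
  ],
)

```text
clock: 11.27
position: [0.4278, -0.0637, 0.1424]
tcp_rot: [[0.677, 0.736, -0.0], [0.736, -0.677, -0.0], [-0.0, -0.0, -1.0]]
force: [-0.1, -0.1, -0.3]
opening: -0.0001
finger_force: 0.0
```

>>> play_rows(
  motion=[
    {"rotation":[0,0,0],"offset":[0.003,0.004,0],"hand":1},
    {"rotation":[0,0,0],"offset":[0.007,0.007,0],"hand":1},
    {"rotation":[0,0,0],"offset":[0.007,0.007,0],"hand":1},
    {"rotation":[0,0,0],"offset":[0.007,0.007,0],"hand":1},
    {"rotation":[0,0,0],"offset":[0.007,0.007,0],"hand":1},
    {"rotation":[0,0,0],"offset":[0.007,0.007,0],"hand":1},
    {"rotation":[0,0,0],"offset":[0.007,0.007,0],"hand":1},
    {"rotation":[0,0,0],"offset":[0.007,0.007,0],"hand":1},
  ],
)

```text
clock: 11.93
position: [0.4284, -0.0631, 0.1424]
tcp_rot: [[0.677, 0.736, -0.0], [0.736, -0.677, -0.0], [-0.0, -0.0, -1.0]]
force: [-3.7, -4.3, 1.1]
opening: -0.0003
finger_force: 2.6
```

>>> play_rows(
  motion=[
    {"rotation":[0,0,0],"offset":[0.002,0.002,0],"hand":1},
    {"rotation":[0,0,0],"offset":[0.032,-0.025,0],"hand":1},
    {"rotation":[0,0,0],"offset":[0.062,-0.053,0],"hand":1},
    {"rotation":[0,0,0],"offset":[0.091,-0.08,0],"hand":1},
    {"rotation":[0,0,0],"offset":[0.121,-0.107,0],"hand":1},
    {"rotation":[0,0,0],"offset":[0.15,-0.134,0],"hand":1},
    {"rotation":[0,0,0],"offset":[0.179,-0.16,0],"hand":1},
    {"rotation":[0,0,0],"offset":[0.179,-0.16,0],"hand":1},
  ],
)

```text
clock: 12.6
position: [0.4473, -0.0793, 0.1424]
tcp_rot: [[0.677, 0.736, 0.001], [0.736, -0.677, 0.0], [0.001, 0.0, -1.0]]
force: [-0.3, -0.2, 0.2]
opening: 0.0002
finger_force: 0.0
```

>>> play_rows(
  motion=[
    {"rotation":[0,0,0],"offset":[-0.1,-0.1,0],"hand":1},
    {"rotation":[0,0,0],"offset":[-0.25,-0.3,0],"hand":1},
    {"rotation":[0,0,0],"offset":[-0.4,-0.6,0],"hand":1},
    {"rotation":[0,0,0],"offset":[-0.5,-0.9,0],"hand":1},
    {"rotation":[0,0,0],"offset":[-0.5,-1,0],"hand":1},
    {"rotation":[0,0,0],"offset":[-0.5,-1,0],"hand":1},
    {"rotation":[0,0,0],"offset":[-0.5,-1,0],"hand":1},
    {"rotation":[0,0,0],"offset":[-0.5,-1,0],"hand":1},
  ],
)

```text
clock: 13.27
position: [0.3967, -0.1782, 0.1423]
tcp_rot: [[0.677, 0.736, 0.0], [0.736, -0.677, 0.001], [0.0, -0.0, -1.0]]
force: [0.4, 0.3, -0.3]
opening: -0.0
finger_force: 0.0
```

```bash
python3 - <<'E'
from h import *
a=bot.camera("top");cv2.imwrite("pics/t5.png",np.hstack([cv2.resize(cv2.imread(f)[y:y+40,x:x+50] if f else a["color"][190:230,275:325,::-1],None,fx=8,fy=8,interpolation=cv2.INTER_CUBIC) for f,x,y in(("pics/top0.png",275,190),(None,0,0))]))
E
```

```text
(no output)
```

View pics/t5.png

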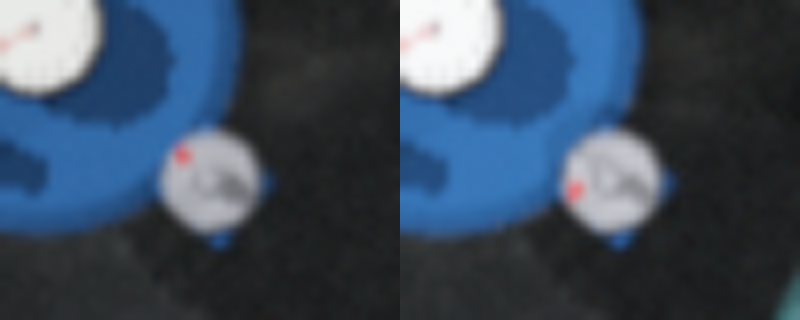

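The nut turned about 56° counter-clockwise: its dot moved from (181,154) to (574,190) in the paired crops, roughly 138° to 194°. One 24 mm stroke gives about 0.97 rad, so I'll repeat strokes in single-call cycles.

>>> play_rows(
  motion=[
    {"rotation":[0,0,0],"offset":[0.05,0.2,0],"hand":1},
    {"rotation":[0,0,0],"offset":[0.12,0.45,0],"hand":1},
    {"rotation":[0,0,0],"offset":[0.2,0.7,0],"hand":1},
    {"rotation":[0,0,0],"offset":[0.25,0.9,0],"hand":1},
    {"rotation":[0,0,0],"offset":[0.279,1,0],"hand":1},
    {"rotation":[0,0,0],"offset":[0.279,1,0],"hand":1},
    {"rotation":[0,0,0],"offset":[0.279,1,0],"hand":1},
    {"rotation":[0,0,0],"offset":[0.279,1,0],"hand":1},
  ],
)

```text
clock: 13.98
position: [0.4243, -0.0794, 0.1424]
tcp_rot: [[0.677, 0.736, -0.0], [0.736, -0.677, -0.0], [-0.0, 0.0, -1.0]]
force: [-0.3, -0.1, 0.4]
opening: -0.0002
finger_force: 0.0
```

>>> play_rows(
  motion=[
    {"rotation":[0,0,0],"offset":[0,0.144,0],"hand":1},
    {"rotation":[0,0,0],"offset":[0.0305,0.1772,0],"hand":1},
    {"rotation":[0,0,0],"offset":[0.0655,0.1451,0],"hand":1},
    {"rotation":[0,0,0],"offset":[0.1005,0.113,0],"hand":1},
    {"rotation":[0,0,0],"offset":[0.1355,0.0809,0],"hand":1},
    {"rotation":[0,0,0],"offset":[0.1705,0.0488,0],"hand":1},
    {"rotation":[0,0,0],"offset":[0.14,0.0156,0],"hand":1},
    {"rotation":[0,0,0],"offset":[0,0.144,0],"hand":1},
  ],
)

```text
clock: 14.65
position: [0.4261, -0.0669, 0.1423]
tcp_rot: [[0.678, 0.735, 0.001], [0.735, -0.678, -0.001], [0.0, 0.002, -1.0]]
force: [-1.3, 0.7, -1.1]
opening: 0.0002
finger_force: 0.0
```

>>> play_rows(
  motion=[
    {"rotation":[0,0,0],"offset":[0.0305,0.0332,0],"hand":1},
    {"rotation":[0,0,0],"offset":[0.0305,0.0332,0],"hand":1},
    {"rotation":[0,0,0],"offset":[0.0655,0.0011,0],"hand":1},
    {"rotation":[0,0,0],"offset":[0.1005,-0.031,0],"hand":1},
    {"rotation":[0,0,0],"offset":[0.1005,-0.031,0],"hand":1},
    {"rotation":[0,0,0],"offset":[0.1005,-0.031,0],"hand":1},
    {"rotation":[0,0,0],"offset":[0.1005,-0.031,0],"hand":1},
    {"rotation":[0,0,0],"offset":[0.1005,-0.031,0],"hand":1},
  ],
)

```text
clock: 15.32
position: [0.4345, -0.069, 0.1424]
tcp_rot: [[0.677, 0.736, -0.0], [0.736, -0.677, -0.002], [-0.002, 0.001, -1.0]]
force: [-4.5, -7.3, 1.5]
opening: -0.0001
finger_force: 3.6
```

>>> play_rows(
  motion=[
    {"rotation":[0,0,0],"offset":[0.035,-0.0321,0],"hand":1},
    {"rotation":[0,0,0],"offset":[0.056,-0.051,0],"hand":1},
    {"rotation":[0,0,0],"offset":[0.056,-0.051,0],"hand":1},
    {"rotation":[0,0,0],"offset":[0.056,-0.051,0],"hand":1},
    {"rotation":[0,0,0],"offset":[0.056,-0.051,0],"hand":1},
    {"rotation":[0,0,0],"offset":[0.056,-0.051,0],"hand":1},
    {"rotation":[0,0,0],"offset":[0.056,-0.051,0],"hand":1},
    {"rotation":[0,0,0],"offset":[0.056,-0.051,0],"hand":1},
  ],
)

```text
clock: 15.98
position: [0.4402, -0.074, 0.1425]
tcp_rot: [[0.677, 0.736, -0.0], [0.736, -0.677, -0.002], [-0.001, 0.001, -1.0]]
force: [-3.4, -4.4, 2.4]
opening: -0.0
finger_force: 3.1
```

>>> play_rows(
  motion=[
    {"rotation":[0,0,0],"offset":[-0.03,-0.033,0],"hand":1},
    {"rotation":[0,0,0],"offset":[-0.1565,0.082,0],"hand":1},
    {"rotation":[0,0,0],"offset":[-0.126,0.1152,0],"hand":1},
    {"rotation":[0,0,0],"offset":[-0.126,0.1152,0],"hand":1},
    {"rotation":[0,0,0],"offset":[-0.091,0.0831,0],"hand":1},
    {"rotation":[0,0,0],"offset":[-0.056,0.051,0],"hand":1},
    {"rotation":[0,0,0],"offset":[-0.021,0.0189,0],"hand":1},
    {"rotation":[0,0,0],"offset":[0.014,-0.0132,0],"hand":1},
  ],
)

```text
clock: 16.65
position: [0.4415, -0.0751, 0.1424]
tcp_rot: [[0.677, 0.736, -0.001], [0.736, -0.677, -0.001], [-0.001, 0.0, -1.0]]
force: [-4.7, -2.8, 1.8]
opening: -0.0003
finger_force: 1.8
```

>>> play_rows(
  motion=[
    {"rotation":[0,0,0],"offset":[-0.03,-0.033,0],"hand":1},
    {"rotation":[0,0,0],"offset":[-0.1705,0.0952,0],"hand":1},
    {"rotation":[0,0,0],"offset":[-0.14,0.1284,0],"hand":1},
    {"rotation":[0,0,0],"offset":[-0.112,0.1027,0],"hand":1},
    {"rotation":[0,0,0],"offset":[-0.084,0.077,0],"hand":1},
    {"rotation":[0,0,0],"offset":[-0.056,0.0513,0],"hand":1},
    {"rotation":[0,0,0],"offset":[-0.028,0.0257,0],"hand":1},
    {"rotation":[0,0,0],"offset":[0,0,0],"hand":1},
  ],
)

```text
clock: 17.32
position: [0.4415, -0.0751, 0.1424]
tcp_rot: [[0.677, 0.736, -0.001], [0.736, -0.677, -0.001], [-0.001, 0.0, -1.0]]
force: [-3.6, -2.4, 2.0]
opening: 0.0006
finger_force: 2.1
```

>>> play_rows(
  motion=[
    {"rotation":[0,0,0],"offset":[-0.03,-0.033,0],"hand":1},
    {"rotation":[0,0,0],"offset":[-0.1705,0.0952,0],"hand":1},
    {"rotation":[0,0,0],"offset":[-0.14,0.1284,0],"hand":1},
    {"rotation":[0,0,0],"offset":[-0.112,0.1027,0],"hand":1},
    {"rotation":[0,0,0],"offset":[-0.084,0.077,0],"hand":1},
    {"rotation":[0,0,0],"offset":[-0.056,0.0513,0],"hand":1},
    {"rotation":[0,0,0],"offset":[-0.028,0.0257,0],"hand":1},
    {"rotation":[0,0,0],"offset":[0,0,0],"hand":1},
  ],
)

```text
clock: 17.98
position: [0.4415, -0.0751, 0.1424]
tcp_rot: [[0.677, 0.736, -0.001], [0.736, -0.677, -0.001], [-0.001, 0.0, -1.0]]
force: [-5.2, -2.7, 3.5]
opening: 0.0001
finger_force: 2.2
```

>>> play_rows(
  motion=[
    {"rotation":[0,0,0],"offset":[-0.1,-0.1,0],"hand":1},
    {"rotation":[0,0,0],"offset":[-0.25,-0.3,0],"hand":1},
    {"rotation":[0,0,0],"offset":[-0.4,-0.6,0],"hand":1},
    {"rotation":[0,0,0],"offset":[-0.5,-0.9,0],"hand":1},
    {"rotation":[0,0,0],"offset":[-0.5,-1,0],"hand":1},
    {"rotation":[0,0,0],"offset":[-0.5,-1,0],"hand":1},
    {"rotation":[0,0,0],"offset":[-0.5,-1,0],"hand":1},
    {"rotation":[0,0,0],"offset":[-0.5,-1,0],"hand":1},
  ],
)

```text
clock: 18.65
position: [0.3918, -0.1736, 0.1423]
tcp_rot: [[0.676, 0.736, 0.0], [0.736, -0.676, 0.0], [0.0, -0.0, -1.0]]
force: [0.0, 0.8, -0.5]
opening: 0.0
finger_force: 0.0
```

```bash
cat >> h.py <<'E'
def dot():
    c=bot.camera("top");h=cv2.cvtColor(c["color"],cv2.COLOR_RGB2HSV)
    x=c["color"].astype(int);m=(x[...,0]-np.maximum(x[...,1],x[...,2])>35).astype(np.uint8)
    b=blobs(c,m,(292,203,20,20));print(b)
    for q in b: print("angle",np.degrees(np.arctan2(-(q[1][1]-212.1),q[1][0]-300.9)))
    return c
E
python3 -c "
from h import *
c=dot()
a=cv2.imread('pics/top0.png')[:,:,::-1].astype(int);m=(a[...,0]-np.maximum(a[...,1],a[...,2])>35).astype(np.uint8);print(blobs(c,m,(292,203,20,20)))"
```

```text
[(4, [296.5, 210.5], [296, 210, 2, 2])]
angle 160.01689347809997
[]
```

>>> play_rows(
  motion=[
    {"rotation":[0,0,0],"offset":[0.05,0.2,0],"hand":1},
    {"rotation":[0,0,0],"offset":[0.1,0.45,0],"hand":1},
    {"rotation":[0,0,0],"offset":[0.15,0.7,0],"hand":1},
    {"rotation":[0,0,0],"offset":[0.18,0.9,0],"hand":1},
    {"rotation":[0,0,0],"offset":[0.2,1,0],"hand":1},
    {"rotation":[0,0,0],"offset":[0.2,1,0],"hand":1},
    {"rotation":[0,0,0],"offset":[0.2,1,0],"hand":1},
    {"rotation":[0,0,0],"offset":[0.2,1,0],"hand":1},
  ],
)

```text
clock: 19.37
position: [0.4115, -0.0745, 0.1424]
tcp_rot: [[0.677, 0.736, 0.0], [0.736, -0.677, -0.0], [-0.0, 0.0, -1.0]]
force: [0.4, 0.3, 0.6]
opening: 0.0001
finger_force: 0.0
```

>>> play_rows(
  motion=[
    {"rotation":[0,0,0],"offset":[0.06,0.08,0],"hand":1},
    {"rotation":[0,0,0],"offset":[0.1295,0.0952,0],"hand":1},
    {"rotation":[0,0,0],"offset":[0.16,0.1284,0],"hand":1},
    {"rotation":[0,0,0],"offset":[0.188,0.1027,0],"hand":1},
    {"rotation":[0,0,0],"offset":[0.216,0.077,0],"hand":1},
    {"rotation":[0,0,0],"offset":[0.244,0.0513,0],"hand":1},
    {"rotation":[0,0,0],"offset":[0.272,0.0257,0],"hand":1},
    {"rotation":[0,0,0],"offset":[0.3,0,0],"hand":1},
  ],
)

```text
clock: 20.03
position: [0.441, -0.0748, 0.1423]
tcp_rot: [[0.677, 0.736, -0.002], [0.736, -0.677, -0.001], [-0.002, -0.0, -1.0]]
force: [-4.5, -3.0, 4.6]
opening: 0.0002
finger_force: 2.6
```

>>> play_rows(
  motion=[
    {"rotation":[0,0,0],"offset":[-0.1,-0.1,0],"hand":1},
    {"rotation":[0,0,0],"offset":[-0.25,-0.3,0],"hand":1},
    {"rotation":[0,0,0],"offset":[-0.4,-0.6,0],"hand":1},
    {"rotation":[0,0,0],"offset":[-0.5,-0.9,0],"hand":1},
    {"rotation":[0,0,0],"offset":[-0.5,-1,0],"hand":1},
    {"rotation":[0,0,0],"offset":[-0.5,-1,0],"hand":1},
    {"rotation":[0,0,0],"offset":[-0.5,-1,0],"hand":1},
    {"rotation":[0,0,0],"offset":[-0.5,-1,0],"hand":1},
  ],
)

```text
clock: 20.7
position: [0.3917, -0.1735, 0.1423]
tcp_rot: [[0.677, 0.736, -0.0], [0.736, -0.677, 0.0], [0.0, -0.0, -1.0]]
force: [0.1, 0.2, -0.1]
opening: 0.0002
finger_force: 0.0
```

```bash
cat >> h.py <<'E'
def dotw(img,cen=(300.9,212.2)):
    x=img.astype(float);yy,xx=np.mgrid[:400,:640]
    w=np.clip(x[...,0]-np.maximum(x[...,1],x[...,2])-15,0,None)*(np.hypot(xx-cen[0],yy-cen[1])<7)
    u,v=(w*xx).sum()/w.sum(),(w*yy).sum()/w.sum()
    return round(u,2),round(v,2),round(w.sum()),round(np.degrees(np.arctan2(cen[1]-v,u-cen[0]))%360,1)
E
python3 -c "
from h import *
c=bot.camera('top')['color'];cv2.imwrite('pics/t7.png',c[:,:,::-1])
print(dotw(cv2.imread('pics/top0.png')[:,:,::-1]),dotw(c))
a=np.hstack([cv2.resize(c[195:225,285:315,::-1],None,fx=12,fy=12,interpolation=cv2.INTER_CUBIC)]);cv2.imwrite('pics/t7c.png',a)"
```

```text
(np.float64(297.42), np.float64(209.22), 168, np.float64(139.4)) (np.float64(297.36), np.float64(215.3), 211, np.float64(221.2))
```

One stroke turns the nut 62° (dot angle 159° to 221°), with no slip, so the total is about 7.7 rad. Six more strokes should give about 14.

>>> play_rows(
  motion=[
    {"rotation":[0,0,0],"offset":[0.05,0.2,0],"hand":1},
    {"rotation":[0,0,0],"offset":[0.1,0.45,0],"hand":1},
    {"rotation":[0,0,0],"offset":[0.15,0.7,0],"hand":1},
    {"rotation":[0,0,0],"offset":[0.18,0.9,0],"hand":1},
    {"rotation":[0,0,0],"offset":[0.2,1,0],"hand":1},
    {"rotation":[0,0,0],"offset":[0.2,1,0],"hand":1},
    {"rotation":[0,0,0],"offset":[0.2,1,0],"hand":1},
    {"rotation":[0,0,0],"offset":[0.2,1,0],"hand":1},
  ],
)

```text
clock: 21.42
position: [0.4115, -0.0746, 0.1424]
tcp_rot: [[0.677, 0.736, 0.0], [0.736, -0.677, -0.0], [-0.0, 0.0, -1.0]]
force: [1.5, -0.3, 0.1]
opening: -0.0003
finger_force: 0.0
```

>>> play_rows(
  motion=[
    {"rotation":[0,0,0],"offset":[0.06,0.08,0],"hand":1},
    {"rotation":[0,0,0],"offset":[0.1295,0.0952,0],"hand":1},
    {"rotation":[0,0,0],"offset":[0.16,0.1284,0],"hand":1},
    {"rotation":[0,0,0],"offset":[0.188,0.1027,0],"hand":1},
    {"rotation":[0,0,0],"offset":[0.216,0.077,0],"hand":1},
    {"rotation":[0,0,0],"offset":[0.244,0.0513,0],"hand":1},
    {"rotation":[0,0,0],"offset":[0.272,0.0257,0],"hand":1},
    {"rotation":[0,0,0],"offset":[0.3,0,0],"hand":1},
  ],
)

```text
clock: 22.08
position: [0.441, -0.0748, 0.1423]
tcp_rot: [[0.677, 0.736, -0.002], [0.736, -0.677, -0.001], [-0.002, -0.0, -1.0]]
force: [-5.0, -2.6, 4.8]
opening: 0.0001
finger_force: 2.6
```

>>> play_rows(
  motion=[
    {"rotation":[0,0,0],"offset":[-0.03,-0.033,0],"hand":1},
    {"rotation":[0,0,0],"offset":[-0.1705,0.0952,0],"hand":1},
    {"rotation":[0,0,0],"offset":[-0.14,0.1284,0],"hand":1},
    {"rotation":[0,0,0],"offset":[-0.112,0.1027,0],"hand":1},
    {"rotation":[0,0,0],"offset":[-0.084,0.077,0],"hand":1},
    {"rotation":[0,0,0],"offset":[-0.056,0.0513,0],"hand":1},
    {"rotation":[0,0,0],"offset":[-0.028,0.0257,0],"hand":1},
    {"rotation":[0,0,0],"offset":[0,0,0],"hand":1},
  ],
)

```text
clock: 22.75
position: [0.4413, -0.0749, 0.1423]
tcp_rot: [[0.677, 0.736, -0.001], [0.736, -0.677, -0.001], [-0.002, -0.0, -1.0]]
force: [-4.4, -2.0, 3.6]
opening: 0.0002
finger_force: 2.5
```

>>> play_rows(
  motion=[
    {"rotation":[0,0,0],"offset":[-0.03,-0.033,0],"hand":1},
    {"rotation":[0,0,0],"offset":[-0.1705,0.0952,0],"hand":1},
    {"rotation":[0,0,0],"offset":[-0.14,0.1284,0],"hand":1},
    {"rotation":[0,0,0],"offset":[-0.112,0.1027,0],"hand":1},
    {"rotation":[0,0,0],"offset":[-0.084,0.077,0],"hand":1},
    {"rotation":[0,0,0],"offset":[-0.056,0.0513,0],"hand":1},
    {"rotation":[0,0,0],"offset":[-0.028,0.0257,0],"hand":1},
    {"rotation":[0,0,0],"offset":[0,0,0],"hand":1},
  ],
)

```text
clock: 23.42
position: [0.4414, -0.075, 0.1424]
tcp_rot: [[0.677, 0.736, -0.001], [0.736, -0.677, -0.001], [-0.002, 0.0, -1.0]]
force: [-4.9, -2.6, 3.0]
opening: 0.0001
finger_force: 2.4
```

>>> play_rows(
  motion=[
    {"rotation":[0,0,0],"offset":[-0.1,-0.1,0],"hand":1},
    {"rotation":[0,0,0],"offset":[-0.25,-0.3,0],"hand":1},
    {"rotation":[0,0,0],"offset":[-0.4,-0.6,0],"hand":1},
    {"rotation":[0,0,0],"offset":[-0.5,-0.9,0],"hand":1},
    {"rotation":[0,0,0],"offset":[-0.5,-1,0],"hand":1},
    {"rotation":[0,0,0],"offset":[-0.5,-1,0],"hand":1},
    {"rotation":[0,0,0],"offset":[-0.5,-1,0],"hand":1},
    {"rotation":[0,0,0],"offset":[-0.5,-1,0],"hand":1},
  ],
)

```text
clock: 24.08
position: [0.3918, -0.1736, 0.1423]
tcp_rot: [[0.677, 0.736, 0.0], [0.736, -0.677, 0.0], [0.0, -0.0, -1.0]]
force: [-0.7, 0.2, -0.7]
opening: -0.0001
finger_force: 0.0
```

```bash
python3 -c "
from h import *
c=bot.camera('top')['color'];cv2.imwrite('pics/t8.png',c[:,:,::-1]);print(dotw(c))"
```

```text
(np.float64(303.73), np.float64(208.0), 351, np.float64(56.0))
```

>>> play_rows(
  motion=[
    {"rotation":[0,0,0],"offset":[0.05,0.2,0],"hand":1},
    {"rotation":[0,0,0],"offset":[0.1,0.45,0],"hand":1},
    {"rotation":[0,0,0],"offset":[0.15,0.7,0],"hand":1},
    {"rotation":[0,0,0],"offset":[0.18,0.9,0],"hand":1},
    {"rotation":[0,0,0],"offset":[0.2,1,0],"hand":1},
    {"rotation":[0,0,0],"offset":[0.2,1,0],"hand":1},
    {"rotation":[0,0,0],"offset":[0.2,1,0],"hand":1},
    {"rotation":[0,0,0],"offset":[0.2,1,0],"hand":1},
  ],
)

```text
clock: 24.8
position: [0.4115, -0.0745, 0.1424]
tcp_rot: [[0.677, 0.736, 0.0], [0.736, -0.677, -0.0], [-0.0, 0.0, -1.0]]
force: [0.2, -0.0, -0.4]
opening: 0.0003
finger_force: 0.0
```

>>> play_rows(
  motion=[
    {"rotation":[0,0,0],"offset":[0.06,0.08,0],"hand":1},
    {"rotation":[0,0,0],"offset":[0.1295,0.0952,0],"hand":1},
    {"rotation":[0,0,0],"offset":[0.16,0.1284,0],"hand":1},
    {"rotation":[0,0,0],"offset":[0.188,0.1027,0],"hand":1},
    {"rotation":[0,0,0],"offset":[0.216,0.077,0],"hand":1},
    {"rotation":[0,0,0],"offset":[0.244,0.0513,0],"hand":1},
    {"rotation":[0,0,0],"offset":[0.272,0.0257,0],"hand":1},
    {"rotation":[0,0,0],"offset":[0.3,0,0],"hand":1},
  ],
)

```text
clock: 25.47
position: [0.441, -0.0748, 0.1423]
tcp_rot: [[0.677, 0.736, -0.002], [0.736, -0.677, -0.001], [-0.002, -0.0, -1.0]]
force: [-4.6, -3.7, 4.4]
opening: 0.0001
finger_force: 2.7
```

>>> play_rows(
  motion=[
    {"rotation":[0,0,0],"offset":[-0.03,-0.033,0],"hand":1},
    {"rotation":[0,0,0],"offset":[-0.1705,0.0952,0],"hand":1},
    {"rotation":[0,0,0],"offset":[-0.14,0.1284,0],"hand":1},
    {"rotation":[0,0,0],"offset":[-0.112,0.1027,0],"hand":1},
    {"rotation":[0,0,0],"offset":[-0.084,0.077,0],"hand":1},
    {"rotation":[0,0,0],"offset":[-0.056,0.0513,0],"hand":1},
    {"rotation":[0,0,0],"offset":[-0.028,0.0257,0],"hand":1},
    {"rotation":[0,0,0],"offset":[0,0,0],"hand":1},
  ],
)

```text
clock: 26.13
position: [0.4413, -0.0749, 0.1424]
tcp_rot: [[0.677, 0.736, -0.001], [0.736, -0.677, -0.001], [-0.002, -0.0, -1.0]]
force: [-4.9, -3.3, 4.3]
opening: -0.0001
finger_force: 2.5
```

>>> play_rows(
  motion=[
    {"rotation":[0,0,0],"offset":[-0.1,-0.1,0],"hand":1},
    {"rotation":[0,0,0],"offset":[-0.25,-0.3,0.1],"hand":1},
    {"rotation":[0,0,0],"offset":[-0.4,-0.6,0.4],"hand":1},
    {"rotation":[0,0,0],"offset":[-0.5,-0.9,0.8],"hand":1},
    {"rotation":[0,0,0],"offset":[-0.5,-1,1],"hand":1},
    {"rotation":[0,0,0],"offset":[-0.5,-1,1],"hand":1},
    {"rotation":[0,0,0],"offset":[-0.5,-1,1],"hand":1},
    {"rotation":[0,0,0],"offset":[-0.5,-1,1],"hand":1},
  ],
)

```text
clock: 26.8
position: [0.3915, -0.1742, 0.2418]
tcp_rot: [[0.677, 0.736, -0.0], [0.736, -0.677, 0.0], [0.0, -0.0, -1.0]]
force: [0.3, 0.1, 1.2]
opening: -0.0003
finger_force: 0.0
```

```bash
python3 -c "
from h import *
c=bot.camera('top')['color'];cv2.imwrite('pics/t9.png',c[:,:,::-1]);print(dotw(c))
crop({'color':c},260,170,66,60,8,'pics/t9c.png')"
```

```text
(np.float64(296.49), np.float64(212.39), 197, np.float64(182.5))
```

View pics/t9c.png

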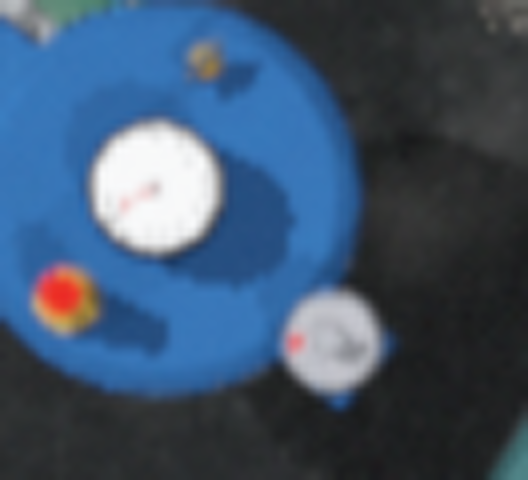

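The dot is at 182.5°, so the total is about 763° (13.3 rad). The bolt is still upright and the vent is up. Next the finger goes into the gap between the nut and the gauge.

>>> play_rows(
  motion=[
    {"rotation":[0,0,0],"offset":[0.1,0.2,0],"hand":1},
    {"rotation":[0,0,0],"offset":[0.2,0.45,0],"hand":1},
    {"rotation":[0,0,0],"offset":[0.35,0.7,0],"hand":1},
    {"rotation":[0,0,0],"offset":[0.5,0.9,0],"hand":1},
    {"rotation":[0,0,0],"offset":[0.6,1,0],"hand":1},
    {"rotation":[0,0,0],"offset":[0.75,1,0],"hand":1},
    {"rotation":[0,0,0],"offset":[0.91,1,0],"hand":1},
    {"rotation":[0,0,0],"offset":[0.91,1,0],"hand":1},
  ],
)

```text
clock: 27.52
position: [0.4841, -0.0731, 0.2409]
tcp_rot: [[0.675, 0.738, -0.001], [0.738, -0.675, 0.001], [-0.0, -0.001, -1.0]]
force: [-0.7, -0.1, -0.5]
opening: -0.0004
finger_force: 0.0
```

>>> play_rows(
  motion=[
    {"rotation":[0,0,0],"offset":[0,0.25,0],"hand":1},
    {"rotation":[0,0,0],"offset":[0,0.45,0],"hand":1},
    {"rotation":[0,0,0],"offset":[0,0.54,0],"hand":1},
    {"rotation":[0,0,0],"offset":[0,0.54,0],"hand":1},
    {"rotation":[0,0,0],"offset":[0,0.54,-0.2],"hand":1},
    {"rotation":[0,0,0],"offset":[0,0.54,-0.4],"hand":1},
    {"rotation":[0,0,0],"offset":[0,0.54,-0.6],"hand":1},
    {"rotation":[0,0,0],"offset":[0,0.54,-0.6],"hand":1},
  ],
)

```text
clock: 28.18
position: [0.4805, -0.0203, 0.1792]
tcp_rot: [[0.677, 0.736, -0.005], [0.736, -0.677, 0.001], [-0.003, -0.004, -1.0]]
force: [0.1, 0.1, -0.7]
opening: 0.0
finger_force: 0.0
```

>>> play_rows(
  motion=[
    {"rotation":[0,0,0],"offset":[0,0,0],"hand":1},
    {"rotation":[0,0,0],"offset":[0,0,-0.06],"hand":1},
    {"rotation":[0,0,0],"offset":[0,0,-0.12],"hand":1},
    {"rotation":[0,0,0],"offset":[0,0,-0.18],"hand":1},
    {"rotation":[0,0,0],"offset":[0,0,-0.24],"hand":1},
    {"rotation":[0,0,0],"offset":[0,0,-0.31],"hand":1},
    {"rotation":[0,0,0],"offset":[0,0,-0.31],"hand":1},
    {"rotation":[0,0,0],"offset":[0,0,-0.31],"hand":1},
  ],
)

```text
clock: 28.85
position: [0.4822, -0.0201, 0.1511]
tcp_rot: [[0.677, 0.736, -0.001], [0.736, -0.677, 0.0], [-0.0, -0.001, -1.0]]
force: [-0.6, -0.6, 0.7]
opening: -0.0
finger_force: 0.0
```

>>> play_rows(
  motion=[
    {"rotation":[0,0,0],"offset":[-0.027,-0.03,0],"hand":1},
    {"rotation":[0,0,0],"offset":[-0.054,-0.059,0],"hand":1},
    {"rotation":[0,0,0],"offset":[-0.074,-0.081,0],"hand":1},
    {"rotation":[0,0,0],"offset":[-0.081,-0.088,0],"hand":1},
    {"rotation":[0,0,0],"offset":[-0.088,-0.096,0],"hand":1},
    {"rotation":[0,0,0],"offset":[-0.095,-0.103,0],"hand":1},
    {"rotation":[0,0,0],"offset":[-0.101,-0.11,0],"hand":1},
    {"rotation":[0,0,0],"offset":[-0.108,-0.118,0],"hand":1},
  ],
)

```text
clock: 29.52
position: [0.4716, -0.032, 0.1514]
tcp_rot: [[0.677, 0.736, 0.0], [0.736, -0.677, 0.0], [0.0, 0.0, -1.0]]
force: [0.2, -0.4, -0.1]
opening: 0.0004
finger_force: 0.0
```

>>> play_rows(
  motion=[
    {"rotation":[0,0,0],"offset":[-0.027,-0.03,0],"hand":1},
    {"rotation":[0,0,0],"offset":[-0.054,-0.059,0],"hand":1},
    {"rotation":[0,0,0],"offset":[-0.081,-0.088,0],"hand":1},
    {"rotation":[0,0,0],"offset":[-0.108,-0.118,0],"hand":1},
    {"rotation":[0,0,0],"offset":[-0.135,-0.147,0],"hand":1},
    {"rotation":[0,0,0],"offset":[-0.169,-0.184,0],"hand":1},
    {"rotation":[0,0,0],"offset":[-0.203,-0.221,0],"hand":1},
    {"rotation":[0,0,0],"offset":[-0.237,-0.258,0],"hand":1},
  ],
)

```text
clock: 30.18
position: [0.4473, -0.0583, 0.1513]
tcp_rot: [[0.677, 0.736, -0.0], [0.736, -0.677, -0.0], [-0.001, -0.0, -1.0]]
force: [0.1, -0.4, 0.4]
opening: 0.0002
finger_force: 0.0
```

>>> play_rows(
  motion=[
    {"rotation":[0,0,0],"offset":[0,0,0],"hand":1},
    {"rotation":[0,0,0],"offset":[0,0,0.1],"hand":1},
    {"rotation":[0,0,0],"offset":[0,0,0.3],"hand":1},
    {"rotation":[0,0,0],"offset":[0,0,0.6],"hand":1},
    {"rotation":[0,0,0],"offset":[0,0,0.9],"hand":1},
    {"rotation":[0,0,0],"offset":[0,-0.3,1],"hand":1},
    {"rotation":[0,0,0],"offset":[0,-0.6,1],"hand":1},
    {"rotation":[0,0,0],"offset":[0,-1,1],"hand":1},
  ],
)

```text
clock: 30.85
position: [0.4481, -0.1581, 0.2524]
tcp_rot: [[0.675, 0.738, 0.002], [0.738, -0.675, -0.001], [0.001, 0.002, -1.0]]
force: [0.7, -0.3, 0.6]
opening: -0.0002
finger_force: 0.0
```

>>> play_rows(
  motion=[
    {"rotation":[0,0,0],"offset":[0,-0.2,0],"hand":1},
    {"rotation":[0,0,0],"offset":[-0.1,-0.4,0],"hand":1},
    {"rotation":[0,0,0],"offset":[-0.2,-0.6,0],"hand":1},
    {"rotation":[0,0,0],"offset":[-0.3,-0.8,0],"hand":1},
    {"rotation":[0,0,0],"offset":[-0.4,-1,0],"hand":1},
    {"rotation":[0,0,0],"offset":[-0.4,-1,0],"hand":1},
    {"rotation":[0,0,0],"offset":[-0.4,-1,0],"hand":1},
    {"rotation":[0,0,0],"offset":[-0.4,-1,0],"hand":1},
  ],
)

```text
clock: 31.52
position: [0.4079, -0.2575, 0.2513]
tcp_rot: [[0.677, 0.736, -0.0], [0.736, -0.677, 0.0], [0.0, -0.0, -1.0]]
force: [-0.1, 0.6, -0.3]
opening: -0.0002
finger_force: 0.0
```

```bash
python3 -c "
from h import *
c=bot.camera('top');crop(c,250,160,100,75,7,'pics/t10.png');print(bot.get_obs()['position'])"
```

```text
[ 0.40803021 -0.25722494  0.25137243]
```

View pics/t10.png

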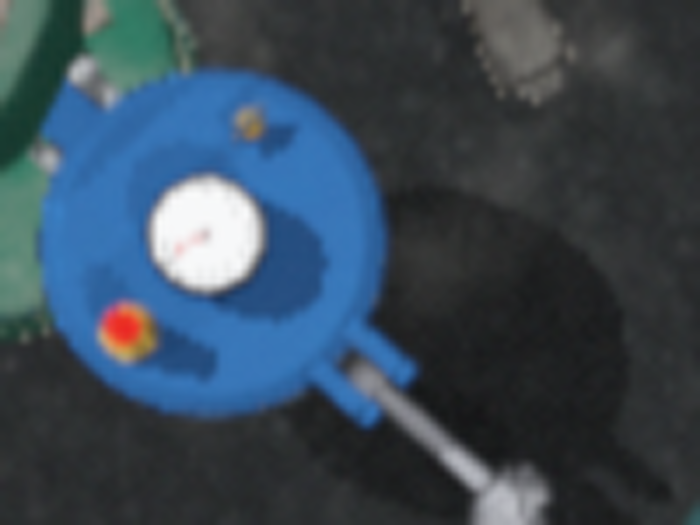

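The bolt lies fallen, from the slot at (360,370) to the nut at (510,495). The vent is up and the arm is clear.

```bash
python3 -c "
from plant import bot
print(bot.close_job())"
```

```text
the job is handed in; nothing more can be done
None
```

I pressed the vent right down and it came back up, loosened the nut about 13.3 rad by the camera (just over two turns), and tipped the swing bolt out so it dropped clear; the job is handed in at about 32 s, with no verdict returned.

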